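Move a rescued egg into the warmer

ROBOT

A 6-joint arm with a two-finger parallel gripper is mounted at the origin on the work surface. World frame = base frame: x ahead of the robot, y to its left, z up, the work surface at z = 0. Lengths are in m, angles in rad, forces in N, time in s.
With the tool pointing down it reaches from about 0.375 to 0.9 m from the base axis. Payload 3.1 kg.
Tool frame: the origin (TCP) lies on the centre line of the jaws, within the pads' length; the fingertips stand 19 mm ahead of it and the grasp point (between the pads) is the TCP; z points along the fingers, y is the line along which they close (so a half turn about z gives the same grasp; the last joint's range is limited). The gripper opens to 85 mm and grips with 20 to 120 N. Pads are 22 mm wide; open, the fingers measure 114 mm over their backs; the gripper's body (76 mm by 85 mm) begins 54 mm behind the grasp point. The pads swing forward as they close: fully open they stand 13 mm farther back than shut.
Start: joints at [-1.452, 0.527, 1.433, -0, 1.181, -0.178], TCP at [0.183, -0.598, 0.25] pointing down, gripper open.
Joint ranges: [-3.08, 3.08], [-0.75, 2.2], [0.22, 2.44], [-1.43, 4.57], [0, 2.65], [-2.85, 2.85]. Speed limits (rad/s): [2.79, 2.79, 3.14, 3.14, 3.14, 3.14].

INTERFACE

Orientations are given as a unit quaternion [x, y, z, w].
In Python, from station import manip, cams, sign_off gives the robot as it stands.
- The arm moves only by the tool carry_out, never from a script. Its argument "targets" is a list that holds one entry, the list of rows, each a list of 7 numbers: the shift along the tool's x, y, z in cm, then the turn, a rotation vector about the tool's x, y, z in degrees, then the finger opening in cm, from 0 to 8.54. A call has 1 to 12 rows; each row is the pose to reach, as a shift and turn from the pose commanded when the call began, along the tool's axes at that moment; what a row does not reach only later rows make up. A row lasts 1/12 s, in which the tool goes at most 41.7 mm and 7.16 degrees, less where a joint would pass 70% of its speed; a pose out of reach is approached as far as the arm can. A call with a gripper value outside its range is refused whole. The fingers move at their own pace and stop on an object; "force" is the grip in N (left out, the last holds). Time passes only in rows, so rows that repeat a pose let the fingers close. It gives the time, the measured TCP pose, the force, the opening and the grip force at its end, in the units of the state.
- manip.sense(): the state, without advancing time (a new reading comes with each control period).
- cams.snapshot(name): name is "scene" or "top" or "wrist"; returns the picture (480x640x3 uint8, red, green, blue); there is no depth.
- cams.camera_info(name): a dict with "K" (3x3 intrinsics, pixels), "T" (4x4, takes a point from camera to world coordinates). Camera axes: x right, y down, z forward; pixel columns grow to the right and rows downward; lengths in m; the calibration is good to about 2 mm. The wrist camera is an equidistant fisheye: a pixel r from the principal point sees the ray r / f radians off the axis. A picture is of the moment at which its call begins: read the wrist's pose just before it. camera_info takes no time and is no camera call; for the wrist camera it gives the pose at the moment of the call.
- sign_off(): hands the job in; it is judged then, once.
The state is a dict: "t": time; "q": joint angles; "qd": joint speeds; "tau": joint torques, N m; "tcp_pos": TCP position; "tool_rot": TCP orientation; "force": force on the tool from outside, world axes, zero at the start; "ft_torque": the same for the moment, N m; "finger_gap": opening from 0.0 (shut) to 1.0 (fully open); "gripper_force": force on a finger pad.
Only numpy, scipy, OpenCV 4.12 (cv2) and the standard library are available. Lean on these libraries where they do the work, as an engineer would, in place of code of your own. Each camera call takes 0.05 s, during which the arm holds its last target. There are 200 camera calls.

TASK

Move the brown egg from the blue carry tray into the egg warmer: slide the warmer's clear cover by its green grip fully open to its end stop, lift the egg out and stand it, blunt end up as it stands now, in the orange nest cup under the canopy, let go of it, and then slide the cover fully shut over it. The shell is fragile: pinch it with no more than about 25 N, and set it down softly without dropping it or bumping it against anything. Leave the white egg, the glass tumbler and the amber bottle where they are.

Things in the scene. Friction and masses are not known exactly. Their poses are not given: they have to be found in the camera images.
- egg: brown egg, loose, 40 to 85 g, rigid, round, 44 mm wide, 56 mm tall; origin at its pointed lower end, z up through the blunt end. Starts upright in either tray cup (white egg in the other), sunk 8.5 mm into it. The shell stands 30 N: per finger when squeezed (use the lightest grip, 20 to 25 N), and when pressed or knocked on anything; and a fall of 8 mm
- egg_mid (a point): point on the brown egg's axis at its widest section (44 mm across), 31 mm above its lower end: the place to pinch, from any side
- white_egg_mid (a point): the same point of the white egg, a bystander of the same shape and size; leave it in its cup
- tray: blue carry tray, fixed, 110 (x) x 250 (y) mm, 12 mm thick with a 22 mm high rim; origin at the centre of its underside. Two round egg cups stand on it at y = -65 and +65 mm, outside diameter 38 mm, inside 30 mm, rim 42 mm above the underside
- warmer: white egg warmer, fixed, base 230 (x) x 310 (y) x 40 mm; origin at the centre of its underside, x to its rear (away from the robot), y to its left, z up. It carries the orange nest cup, the sliding clear cover and, on two rear posts (14 mm thick, at x = 98 mm, 62 mm either side of the nest in y), a clear canopy over the nest
- nest (a point): centre of the rim of the orange nest cup in the warmer, at x = 0, y = -75 mm, z = 70 mm in the warmer's frame; axes parallel to the warmer's. Cup outside diameter 38 mm, inside 30 mm, standing 30 mm above the base. An egg standing in it has its widest point 22.5 mm above this point
- canopy_edge (a point): middle of the canopy's front lower edge. The canopy is 158 mm wide, centred on the nest in y, covers x = +5 to +110 mm of the warmer, underside 200 mm, top 219 mm above the table. So the nest is reached with the tool tilted 20 to 50 degrees, fingers pointing down and to warmer +x, from the warmer's front
- cover (a joint): slide of the clear cover along the warmer's y: 0 = fully shut over the nest, 0.150 m = fully open (left end stop, warmer +y); starts at 0 to 0.04. Friction 1.5 N, damping 6 N s/m, stays where left. The cover is 80 x 80 mm, open below and on its -y side, top 145 mm above the table; it passes about 15 mm clear of a seated egg
- cover_grip (a point): centre of the top of the cover's green upright grip, 18 mm (x) x 16 mm (y), 60 mm tall (top 108 mm above the table), standing 88 mm in front of the cover's centre; moves with the cover. Free from above; pinch it across y, or push it sideways
- tumbler: glass tumbler, loose, 72 mm across the rim, 100 mm tall, origin at the centre of its underside; bystander
- bottle: amber bottle with white cap, loose, 42 mm diameter, 85 mm tall, origin at the centre of its underside; bystander
Mind the look-alikes: they are no part of the job. What is shaped like the egg but red is not meant.

How it is judged:
On the way, in this order (a step that is already met when the one before it is completed fails the run):
1. the cover is fully open, within 6 mm of its end stop (value of joint cover above 0.144 m), for 0.2 s.
2. the brown egg is lifted out of its tray cup (distance of egg_mid from where it was at the start of the episode above 0.04 m and contact force between egg and tray below 0.05 N), for 0.2 s.
3. the brown egg stands blunt end up in the nest and is let go, with the cover still open (horizontal distance between egg_mid and nest below 0.008 m and z of egg_mid in the frame of nest between 0.014 and 0.03 m and angle between egg's own z axis and vertical below 0.3 rad and contact force between the fingers and egg below 0.1 N and value of joint cover above 0.12 m), for 0.3 s.
At the end, for the whole second after the job is handed in: Brown egg at rest in the nest, released, blunt end up, tilted under 0.3 rad, widest point within 8 mm of the nest axis and 14 to 30 mm above its rim; cover within 5 mm of shut; white egg within 15 mm, tumbler and bottle within 20 mm of their starts (horizontal distance between egg_mid and nest below 0.008 m and z of egg_mid in the frame of nest between 0.014 and 0.03 m and angle between egg's own z axis and vertical below 0.3 rad and value of joint cover below 0.005 m and linear speed of egg below 0.02 m/s and contact force between the fingers and egg below 0.1 N and distance of white_egg_mid from where it was at the start of the episode below 0.015 m and distance of each of tumbler, bottle from where it was at the start of the episode below 0.02 m); the robot touches nothing.
It fails at once if the brown egg is squeezed with more than 60 N in all (30 N per finger) (contact force between the fingers and egg above 60 N).
It fails at once if the brown egg presses or knocks with more than 30 N on the warmer, tray or anything else than the fingers (contact force between egg and warmer above 30 N or contact force between egg and tray above 30 N or contact force between egg and white_egg above 30 N or contact force between egg and tumbler above 30 N or contact force between egg and bottle above 30 N).
It fails at once if the brown egg is dropped: out of the fingers' hold and moving faster than 0.4 m/s (a fall of more than 8 mm) (linear speed of egg above 0.4 m/s and contact force between the fingers and egg below 0.1 N).
It fails at once if a bystander is moved: white egg by 15 mm, tumbler or bottle by 20 mm (distance of white_egg_mid from where it was at the start of the episode above 0.015 m or distance of any of tumbler, bottle from where it was at the start of the episode above 0.02 m).
It also fails if it takes over 72 s, if anything falls off the work surface, if the arm or the gripper's body presses on something with over 40 N, if the wrist force passes 120 N, or if a joint passes its speed limit or range.

## Working session

There is one attempt and no reset: what is moved stays moved. The work goes in short steps, Python scripts to look and compute and a tool call to move; the robot and the scene stay as the last step left them, time stands still between calls to the robot, and variables do not carry over. Pictures are saved under pics/ and viewed, at most 10 in all, crops included, and the job is handed in when it is done.

Besides the shell and the picture viewer there is one more tool, called after "Request:" in YAML: its name, and indented under it one key for each argument. carry_out: Moves the arm, as the interface text tells. Its arguments: {"type":"object","properties":{"targets":{"type":"array"},"force":{"type":"number"}},"required":["targets"]}

```bash
mkdir -p pics; ls; python3 - <<'E'
from station import manip,cams
import cv2,numpy as np
s=manip.sense();print(s['t'],s['tcp_pos'],s['tool_rot'],s['finger_gap'])
for n in("scene","top"):
    im=cams.snapshot(n);cv2.imwrite(f"pics/{n}0.png",im[...,::-1]);c=cams.camera_info(n);print(n,np.round(c['K'],1).tolist(),np.round(c['T'],4).tolist())
E
```

```text
pics
0.0 [ 0.18273097 -0.59697892  0.24932706] [ 9.89010171e-01  1.47843396e-01  4.35777070e-05 -1.09974489e-03] 0.9986960663107771
scene [[594.3, 0.0, 322.0], [0.0, 594.3, 237.2], [0.0, 0.0, 1.0]] [[-0.8442, 0.3627, -0.3948, 0.9821], [0.5359, 0.5917, -0.6023, 0.4648], [0.0152, -0.72, -0.6938, 0.8272], [0.0, 0.0, 0.0, 1.0]]
top [[449.1, 0.0, 322.7], [0.0, 449.1, 246.5], [0.0, 0.0, 1.0]] [[0.0041, -0.9927, 0.1209, 0.4727], [-1.0, -0.0036, 0.0047, -0.1098], [-0.0042, -0.1209, -0.9927, 0.9631], [0.0, 0.0, 0.0, 1.0]]
```

View pics/top0.png

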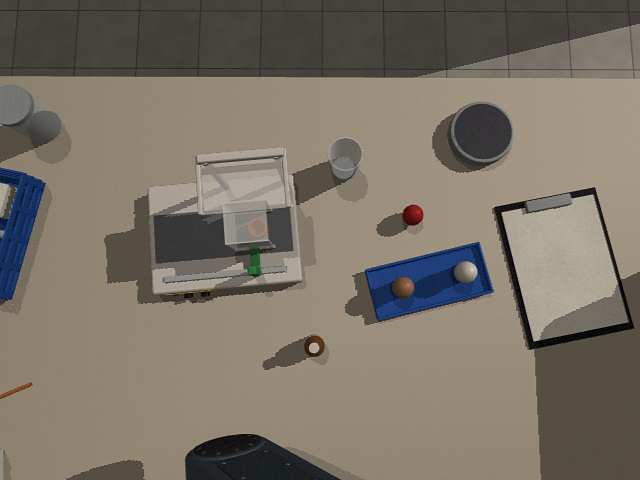

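View pics/scene0.png

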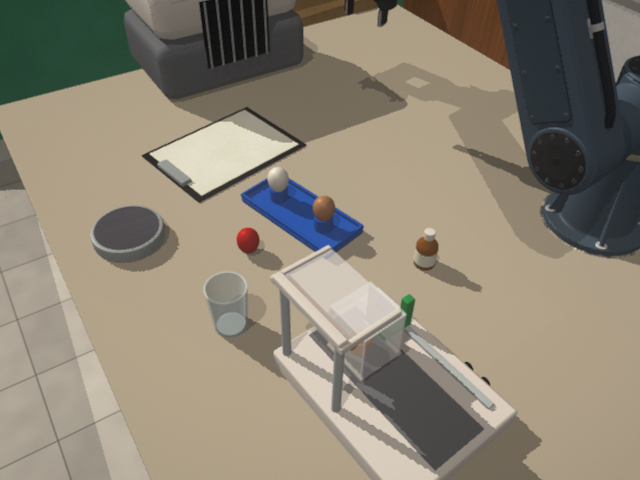

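The top view shows:
- the brown egg at (403,287) and the white egg at (466,272), both in the blue tray
- a red egg-like decoy at (413,215)
- the bottle at (315,346) and the tumbler at (345,157)
- the warmer at about (225,235), with its green grip at (255,262) and the orange nest at (257,228)

The brown egg in the tray is the one meant, because the red one stands outside the tray. Next I'll measure positions and make one enlarged crop to confirm.

```bash
cat > h.py <<'E'
import numpy as np,cv2
from station import manip,cams
from scipy.spatial.transform import Rotation as R
def ray(n,uv,c=None):
    c=c or cams.camera_info(n);K,T=np.array(c['K']),np.array(c['T'])
    d=T[:3,:3]@np.linalg.solve(K,[uv[0],uv[1],1]);return T[:3,3],d/np.linalg.norm(d)
def onz(n,uv,z):
    o,d=ray(n,uv);return o+d*(z-o[2])/d[2]
def tri(a,b):
    rs=[ray("top",a),ray("scene",b)];P=[np.eye(3)-np.outer(d,d) for o,d in rs]
    x=np.linalg.solve(sum(P),sum(p@o for p,(o,d) in zip(P,rs)))
    return x,[float(np.linalg.norm(p@(x-o))) for p,(o,d) in zip(P,rs)]
def blobs(im,lo,hi,amin=30):
    m=cv2.inRange(cv2.cvtColor(im,cv2.COLOR_RGB2HSV),lo,hi)
    n,l,s,c=cv2.connectedComponentsWithStats(m)
    return [(np.round(c[i],1).tolist(),s[i].tolist(),(l==i)) for i in range(1,n) if s[i][4]>=amin]
E
python3 - <<'E'
from h import *
for n in("scene","top"):
    im=cv2.imread(f"pics/{n}0.png")[...,::-1].copy()
    for nm,lo,hi in(("green",(50,120,40),(75,255,255)),("brown",(5,90,60),(16,220,255)),("blue",(108,150,40),(125,255,255)),("red",(0,210,60),(4,255,255)),):
        for b in blobs(im,lo,hi,40):
            if n=="scene" and b[0][1]<150 : continue
            print(n,nm,b[0],b[1])
a=cv2.imread("pics/top0.png")
c1=cv2.resize(a[140:300,140:310],None,fx=3.4,fy=3.4,interpolation=cv2.INTER_CUBIC)
c2=cv2.resize(a[200:330,355:505],None,fx=1.48,fy=1.48,interpolation=cv2.INTER_CUBIC)
o=np.zeros((c1.shape[0],c1.shape[1]+c2.shape[1],3),np.uint8);o[:,:c1.shape[1]]=c1;o[:c2.shape[0],c1.shape[1]:]=c2
cv2.imwrite("pics/crop1.png",o);print(o.shape)
E
```

```text
scene green [406.1, 301.5] [401, 295, 13, 16, 104]
scene brown [323.3, 207.5] [313, 196, 21, 25, 405]
scene brown [426.5, 246.8] [416, 237, 22, 19, 312]
scene brown [422.6, 267.0] [414, 262, 19, 8, 43]
scene blue [301.2, 215.9] [242, 179, 121, 72, 3340]
top green [254.6, 262.6] [248, 248, 13, 28, 259]
top brown [402.9, 286.6] [393, 277, 21, 21, 338]
top brown [317.4, 343.1] [308, 336, 17, 20, 150]
top brown [15.5, 389.8] [0, 382, 32, 17, 128]
top blue [17.1, 227.0] [0, 168, 46, 132, 3239]
top blue [427.1, 281.1] [366, 242, 127, 78, 5319]
(544, 800, 3)
```

View pics/crop1.png

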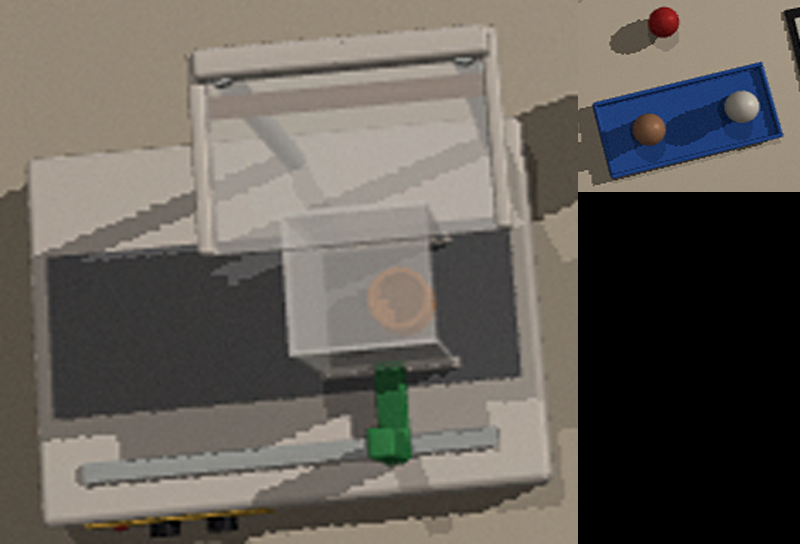

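The crop confirms the brown egg in the tray, with the red decoy outside it. It also gives:
- nest rim at crop (400,299)
- grip top at (389,442)
- base top corners at about (45,520), (549,480), (30,160) and (520,118)

```bash
python3 - <<'E'
from h import *
f=lambda p:(140+(p[0]+.5)/3.4-.5,140+(p[1]+.5)/3.4-.5)
C=[onz("top",f(p),.04) for p in((45,520),(549,480),(30,160),(520,118))]
for c in C:print("corner",c.round(4))
FL,FR,RL,RR=C
print("sizes",[np.linalg.norm(a-b).round(4) for a,b in((FL,FR),(RL,RR),(FL,RL),(FR,RR))])
for a,b in((FR,FL),(RR,RL)):d=b-a;print("yaw(y edge)",np.degrees(np.arctan2(-d[0],d[1])))
for a,b in((FR,RR),(FL,RL)):d=b-a;print("yaw(x edge)",np.degrees(np.arctan2(d[1],d[0])))
print("centre",np.mean(C,0))
print("nest",onz("top",f((400,299)),.07)," grip top",onz("top",f((389,442)),.108))
# rail yaw
a,b=onz("top",f((83,475)),.045),onz("top",f((497,438)),.045);d=a-b;print("rail",np.degrees(np.arctan2(-d[0],d[1])))
print("egg tri",tri((402.9,286.6),(323.3,207.5)))
# tilted tray
im=cv2.imread("pics/top0.png")[...,::-1].copy()
b=[b for b in blobs(im,(108,150,40),(125,255,255),3000) if b[0][0]>300][0]
pts=cv2.findContours(b[2].astype(np.uint8),0,1)[0];pts=max(pts,key=cv2.contourArea)[:,0]
W=np.array([onz("top",p,.022)[:2] for p in pts]);r=cv2.minAreaRect((W*1000).astype(np.float32));print("tray",r)
for nm,z in(("white",.0645),("brown",.0645)):
    pass
print("egg@.0645",onz("top",(402.9,286.6),.068),"white",onz("top",(465.5,272),.068))
im2=cv2.imread("pics/scene0.png")[...,::-1].copy()
print("grip tri",tri(f((389,442)),(407.5,298)))
E
```

```text
corner [0.4887 0.242  0.04  ]
corner [ 0.514  -0.0614  0.04  ]
corner [0.7108 0.2625 0.04  ]
corner [ 0.7384 -0.0412  0.04  ]
sizes [np.float64(0.3045), np.float64(0.3049), np.float64(0.223), np.float64(0.2253)]
yaw(y edge) 4.756646752962499
yaw(y edge) 5.203602761666071
yaw(x edge) 5.15801233850907
yaw(x edge) 5.25255992863952
centre [0.61299053 0.10047305 0.04      ]
nest [0.61937155 0.02638798 0.07      ]  grip top [0.53188018 0.02499966 0.108     ]
rail 5.336822918482339
egg tri (array([ 0.50205565, -0.26538155,  0.06561871]), [0.00016229899236166445, 0.0001622989923617982])
tray ((516.5350341796875, -326.51336669921875), (108.50318908691406, 248.33029174804688), 13.877152442932129)
egg@.0645 [ 0.50210103 -0.26507603  0.068     ] white [ 0.53157741 -0.39015623  0.068     ]
grip tri (array([0.53123792, 0.02611006, 0.10567238]), [0.0010928618204438627, 0.001092861820443856])
```

```bash
cat >> h.py <<'E'
YW=5.15; NEST=np.array([.6195,.026,.07]); a=np.radians(YW)
WX=np.array([np.cos(a),np.sin(a),0]);WY=np.array([-np.sin(a),np.cos(a),0])
EGG=np.array([.5017,-.2645,.0645]); Z=np.array([0,0,1.])
def rot(yaw,tilt):  # tool y = -left; tilt forward
    y,t=np.radians([yaw,tilt])
    z=np.array([np.sin(t)*np.cos(y),np.sin(t)*np.sin(y),-np.cos(t)]);yy=np.array([np.sin(y),-np.cos(y),0])
    return R.from_matrix(np.c_[np.cross(yy,z),yy,z])
def go(*tgts):
    s=manip.sense();r=R.from_quat(s['tool_rot']);p=np.array(s['tcp_pos'])
    print("t",round(s['t'],2),"p",p.round(4),"gap",round(s['finger_gap']*8.54,2),"F",np.round(s['force'],1),"g",round(s['gripper_force'],1))
    for pos,yaw,tilt in tgts:
        q=rot(yaw,tilt)
        print("shift",(r.inv().apply(np.array(pos)-p)*100).round(2).tolist(),"turn",np.degrees((r.inv()*q).as_rotvec()).round(1).tolist())
E
python3 - <<'E'
from h import *
g=NEST-.088*WX+.007*WY
print(g)
g[2]=.25;h=g.copy();h[2]=.093
go((g,YW,0),(h,YW,0))
E
```

```text
[0.5312269  0.02507256 0.07      ]
t 0.1 p [ 0.1827 -0.5971  0.2494] gap 8.53 F [ 1.4  0.4 -1.1] g 0.0
shift [51.52, -49.3, 0.06] turn [-0.1, -0.0, 11.9]
shift [51.52, -49.27, 15.76] turn [-0.1, -0.0, 11.9]
```

Request:
carry_out:
  targets:
    - [[4, -3.8, 0, 0, 0, 1, 6], [8, -7.7, 0, 0, 0, 2, 6], [11, -10.5, 0, 0, 0, 3, 6], [14, -13.4, 0, 0, 0, 4, 6], [17, -16.3, 0, 0, 0, 5, 6], [20, -19.1, 0, 0, 0, 6, 6], [23, -22, 0, 0, 0, 7, 6], [26, -24.9, 0, 0, 0, 8, 6], [29, -27.8, 0, 0, 0, 9, 6], [32, -30.6, 0, 0, 0, 10, 6], [35, -33.5, 0, 0, 0, 11, 6], [38, -36.4, 0, 0, 0, 11.9, 6]]
  force: 25

```text
t: 1.1
tcp_pos: [0.4274, -0.1593, 0.2502]
tool_rot: [0.999, 0.044, -0.0, -0.0]
force: [0.9, -0.7, -0.8]
finger_gap: 0.704
gripper_force: 0.0
```

Request:
carry_out:
  targets:
    - [[3, -2.8, 0, 0, 0, 0, 6], [6, -5.7, 0, 0, 0, 0, 6], [9, -8.6, 0, 0, 0, 0, 6], [11, -10.6, 0, 0, 0, 0, 6], [12.5, -12, 0, 0, 0, 0, 6], [13.5, -12.9, 0, 0, 0, 0, 6], [13.5, -12.9, 0, 0, 0, 0, 6], [13.5, -12.9, 0, 0, 0, 0, 6]]

```text
t: 1.77
tcp_pos: [0.5495, -0.0209, 0.2499]
tool_rot: [0.999, 0.045, -0.001, 0.0]
force: [-0.3, -0.1, 0.2]
finger_gap: 0.705
gripper_force: 0.0
```

```bash
python3 - <<'E'
from h import *
im=cams.snapshot("wrist");c=cams.camera_info("wrist");cv2.imwrite("pics/w1.png",im[...,::-1]);print(np.round(c['K'],1).tolist(),np.round(c['T'],4).tolist())
g=NEST-.088*WX+.007*WY
g[2]=.25;h=g.copy();h[2]=.093
go((g,YW,0),(h,YW,0))
E
```

```text
[[371.6, 0.0, 323.4], [0.0, 371.6, 229.4], [0.0, 0.0, 1.0]] [[0.089, -0.9557, -0.2806, 0.6205], [-0.996, -0.0855, -0.0247, -0.0141], [-0.0004, 0.2817, -0.9595, 0.3723], [0.0, 0.0, 0.0, 1.0]]
t 1.82 p [ 0.5491 -0.0215  0.2499] gap 6.03 F [-0.8  0.1  0.1] g 0.0
shift [-1.36, -4.79, -0.01] turn [0.0, 0.1, -0.1]
shift [-1.34, -4.79, 15.69] turn [0.0, 0.1, -0.1]
```

View pics/w1.png

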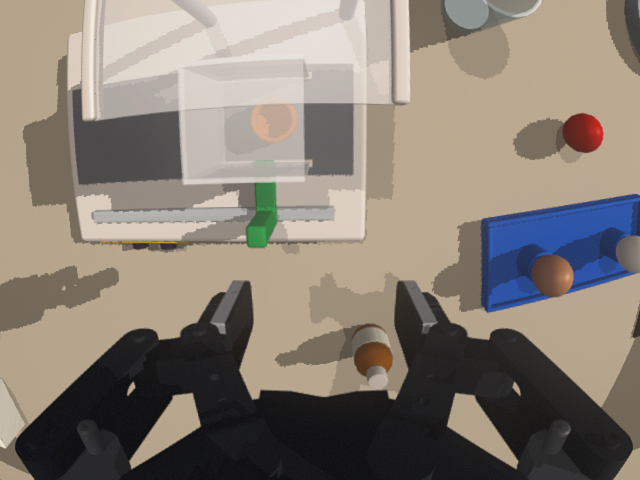

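The wrist view shows the grip top at (258,238), the nest rim at (274,122), the brown egg at (552,276) and the bottle at (372,360). I'll cross-check the first three with fisheye rays.

```bash
cat >> h.py <<'E'
def wz(uv,z,c):
    K,T=np.array(c['K']),np.array(c['T']);v=np.array([uv[0]-K[0,2],uv[1]-K[1,2]]);r=np.hypot(*v);th=r/K[0,0]
    d=T[:3,:3]@np.array([*(v/r*np.sin(th)),np.cos(th)]);o=T[:3,3];return o+d*(z-o[2])/d[2]
E
python3 - <<'E'
from h import *
c=cams.camera_info("wrist")
print("nest",wz((274,122),.07,c),"grip",wz((258,237),.108,c),"egg",wz((552,276),.067,c))
E
```

```text
nest [0.61852349 0.02590439 0.07      ] grip [0.53290011 0.02770941 0.108     ] egg [ 0.50233006 -0.26167345  0.067     ]
```

Request:
carry_out:
  targets:
    - [[-0.6, -2, 0, 0, 0, 0, 6], [-1.1, -4, 0, 0, 0, 0, 6], [-1.3, -4.8, 1, 0, 0, 0, 6], [-1.3, -4.8, 4, 0, 0, 0, 6], [-1.3, -4.8, 7, 0, 0, 0, 6], [-1.3, -4.8, 8, 0, 0, 0, 6], [-1.3, -4.8, 8, 0, 0, 0, 6]]

```text
t: 2.4
tcp_pos: [0.5301, 0.0249, 0.168]
tool_rot: [0.999, 0.044, -0.004, -0.001]
force: [0.2, -0.4, -0.3]
finger_gap: 0.707
gripper_force: 0.0
```

```bash
python3 - <<'E'
from h import *
g=NEST-.088*WX+.007*WY
h=g.copy();h[2]=.093
go((h,YW,0))
E
```

```text
t 2.4 p [0.5301 0.0249 0.168 ] gap 6.04 F [ 0.2 -0.4 -0.3] g 0.0
shift [0.17, 0.0, 7.5] turn [-0.1, 0.4, -0.2]
```

Request:
carry_out:
  targets:
    - [[0.1, -0.1, 2.5, 0, 0, 0, 6], [0.1, -0.1, 5, 0, 0, 0, 6], [0.1, -0.1, 7, 0, 0, 0, 6], [0.1, -0.1, 7.5, 0, 0, 0, 5], [0.1, -0.1, 7.5, 0, 0, 0, 1], [0.1, -0.1, 7.5, 0, 0, 0, 1], [0.1, -0.1, 7.5, 0, 0, 0, 1], [0.1, -0.1, 7.5, 0, 0, 0, 1], [0.1, -0.1, 7.5, 0, 0, 0, 1], [0.1, -0.1, 7.5, 0, 0, 0, 1]]

```text
t: 3.23
tcp_pos: [0.5348, 0.0266, 0.097]
tool_rot: [0.999, 0.045, 0.002, 0.0]
force: [-1.1, -0.5, 7.0]
finger_gap: 0.185
gripper_force: 27.7
```

```bash
python3 - <<'E'
from h import *
h=NEST-.088*WX+.146*WY
h[2]=.093
go((h,YW,0))
E
```

```text
t 3.23 p [0.5348 0.0266 0.097 ] gap 1.58 F [-1.1 -0.5  7. ] g 27.7
shift [-0.37, -13.78, 0.38] turn [0.1, -0.2, -0.0]
```

Request:
carry_out:
  targets:
    - [[0, -1, 0, 0, 0, 0, 1], [0, -2.5, 0, 0, 0, 0, 1], [0, -4, 0, 0, 0, 0, 1], [0, -5.5, 0, 0, 0, 0, 1], [0, -7, 0, 0, 0, 0, 1], [0, -8.5, 0, 0, 0, 0, 1], [0, -10, 0, 0, 0, 0, 1], [0, -11.5, 0, 0, 0, 0, 1], [0, -12.8, 0, 0, 0, 0, 1], [0, -13.6, 0, 0, 0, 0, 1], [0, -13.8, 0, 0, 0, 0, 1], [0, -13.8, 0, 0, 0, 0, 1]]

```text
t: 4.23
tcp_pos: [0.5214, 0.1654, 0.097]
tool_rot: [0.999, 0.045, 0.001, -0.0]
force: [-2.2, 1.2, 8.7]
finger_gap: 0.182
gripper_force: 27.8
```

Request:
carry_out:
  targets:
    - [[0, -0.3, 0, 0, 0, 0, 1], [0, -0.5, 0, 0, 0, 0, 1], [0, -0.6, 0, 0, 0, 0, 1], [0, -0.6, 0, 0, 0, 0, 1]]

```text
t: 4.57
tcp_pos: [0.5211, 0.1683, 0.097]
tool_rot: [0.999, 0.046, 0.0, 0.002]
force: [-2.1, -9.4, 8.3]
finger_gap: 0.183
gripper_force: 27.9
```

Request:
carry_out:
  targets:
    - [[0, 0.3, 0, 0, 0, 0, 4], [0, 0.3, 0, 0, 0, 0, 6], [0, 0.3, 0, 0, 0, 0, 6], [0, 0.3, 0, 0, 0, 0, 6], [0, 0.3, -2, 0, 0, 0, 6], [0, 0.3, -5, 0, 0, 0, 6], [0, 0.3, -9, 0, 0, 0, 6], [0, 0.3, -13, 0, 0, 0, 6], [-2, 3, -15, 0, 0, 0, 6], [-4, 7, -15, 0, 0, 0, 6], [-6, 11, -15, 0, 0, 0, 6], [-7, 15, -15, 0, 0, 0, 6]]

```text
t: 5.57
tcp_pos: [0.4633, 0.0201, 0.2458]
tool_rot: [0.999, 0.046, -0.0, -0.0]
force: [-0.0, -1.2, -0.0]
finger_gap: 0.703
gripper_force: 0.0
```

```bash
python3 - <<'E'
from h import *
im=cams.snapshot("top");cv2.imwrite("pics/top1.png",im[...,::-1])
for b in blobs(im,(50,120,40),(75,255,255),40):print(b[0],b[1])
p=EGG+.13*Z
go((p,-20,45))
E
```

```text
[186.8, 261.8] [182, 255, 10, 15, 131]
t 5.62 p [0.4633 0.0128 0.2455] gap 6.01 F [-1.6 -2.6  0.7] g 0.0
shift [1.44, 27.93, 5.24] turn [-9.5, 44.3, 23.8]
```

Request:
carry_out:
  targets:
    - [[0.1, 2.3, 0, -0.8, 3.7, 2, 8], [0.2, 4.7, 0, -1.6, 7.4, 4, 8], [0.3, 7, 0, -2.4, 11.1, 6, 8], [0.4, 9.3, 0.5, -3.2, 14.8, 7.9, 8], [0.5, 11.7, 1, -4, 18.5, 9.9, 8], [0.7, 14, 1.5, -4.8, 22.2, 11.9, 8], [0.8, 16.3, 2, -5.5, 25.8, 13.9, 8], [1, 18.7, 3, -6.3, 29.5, 15.9, 8], [1.1, 21, 3.5, -7.1, 33.2, 17.9, 8], [1.2, 23.3, 4, -7.9, 36.9, 19.8, 8], [1.3, 25.7, 4.5, -8.7, 40.6, 21.8, 8], [1.4, 27.5, 5.2, -9.5, 44.3, 23.8, 8]]

```text
t: 6.62
tcp_pos: [0.5025, -0.1827, 0.2088]
tool_rot: [0.946, -0.109, 0.303, 0.028]
force: [-0.1, 0.0, 0.6]
finger_gap: 0.936
gripper_force: 0.0
```

```bash
python3 - <<'E'
from h import *
g=NEST-.088*WX+.15*WY;g[2]=.108
for n in("top","scene"):
    c=cams.camera_info(n);T=np.linalg.inv(np.array(c['T']));v=np.array(c['K'])@(T[:3,:3]@g+T[:3,3]);print(n,"expect grip top",(v[:2]/v[2]).round(1))
    im=cams.snapshot(n);cv2.imwrite(f"pics/{n}2.png",im[...,::-1])
    for b in blobs(im,(50,120,40),(75,255,255),40):print(n,b[0],b[1])
    for b in blobs(im,(5,90,60),(16,220,255),100):print(n,"br",b[0],b[1])
cv2.imwrite("pics/w2.png",cams.snapshot("wrist")[...,::-1])
go((EGG,-20,45))
E
```

```text
top expect grip top [179.2 276.4]
top [185.3, 270.0] [176, 255, 17, 28, 315]
top br [257.5, 227.9] [248, 218, 20, 21, 317]
top br [404.8, 286.0] [394, 277, 20, 21, 268]
top br [316.9, 343.7] [307, 336, 18, 21, 166]
top br [15.5, 389.8] [0, 382, 32, 17, 128]
scene expect grip top [474.6 357.1]
scene [31.2, 23.9] [0, 0, 78, 62, 1669]
scene [84.0, 11.3] [78, 1, 13, 19, 65]
scene [95.7, 8.2] [85, 0, 21, 17, 84]
scene [12.9, 64.7] [7, 56, 12, 19, 55]
scene [473.2, 361.9] [466, 353, 16, 21, 194]
scene br [319.2, 9.1] [296, 0, 50, 24, 371]
scene br [411.4, 4.8] [403, 0, 20, 14, 174]
scene br [483.2, 5.1] [469, 0, 31, 16, 280]
scene br [534.5, 44.9] [493, 0, 76, 88, 2973]
scene br [323.3, 207.5] [313, 196, 21, 25, 406]
scene br [426.5, 246.8] [416, 237, 22, 19, 313]
scene br [362.3, 347.6] [350, 336, 23, 21, 255]
t 6.77 p [ 0.502  -0.1823  0.2083] gap 8.0 F [ 0.7 -0.3 -0.4] g 0.0
shift [-6.75, 8.22, 12.7] turn [-5.2, 9.8, 4.9]
```

View pics/w2.png

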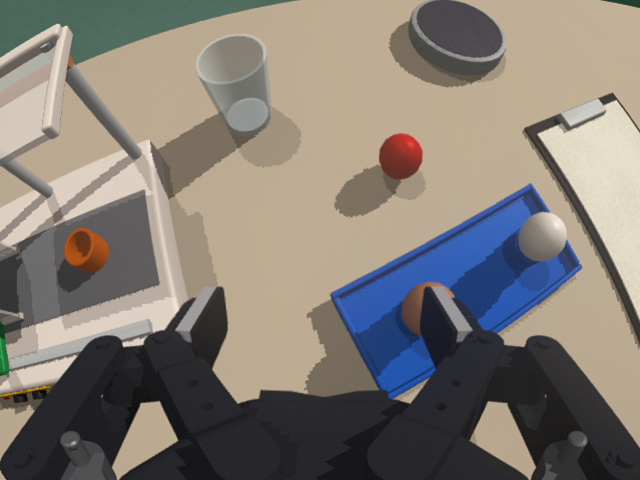

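The wrist view shows the nest uncovered at (87,250), with the cover and grip off to the left. The brown egg is at (425,308), behind the right finger. The cover grip is at its expected open pixel. I'll finish the alignment above the egg.

```bash
python3 - <<'E'
from h import *
go((EGG+.13*Z,-20,45))
E
```

```text
t 6.77 p [ 0.502  -0.1823  0.2083] gap 8.0 F [ 0.7 -0.3 -0.4] g 0.0
shift [0.75, 8.04, 2.08] turn [-5.2, 9.8, 4.9]
```

Request:
carry_out:
  targets:
    - [[0.2, 2, 0.5, -1.3, 2.5, 1.2, 8], [0.4, 4, 1, -2.6, 5, 2.5, 8], [0.6, 6, 1.6, -4, 7.5, 3.7, 8], [0.7, 7.5, 2.1, -5.2, 9.8, 4.9, 8], [0.7, 8, 2.1, -5.2, 9.8, 4.9, 8], [0.7, 8, 2.1, -5.2, 9.8, 4.9, 8], [0.7, 8, 2.1, -5.2, 9.8, 4.9, 8], [0.7, 8, 2.1, -5.2, 9.8, 4.9, 8]]

```text
t: 7.43
tcp_pos: [0.5021, -0.263, 0.1951]
tool_rot: [0.91, -0.159, 0.378, 0.066]
force: [0.7, -0.2, -0.6]
finger_gap: 0.937
gripper_force: 0.0
```

```bash
python3 - <<'E'
from h import *
im=cams.snapshot("wrist");c=cams.camera_info("wrist");cv2.imwrite("pics/w3.png",im[...,::-1])
for b in blobs(im,(5,90,60),(16,220,255),100):print("br",b[0],b[1],wz(b[0],.066,c).round(4))
go((EGG+.13*Z,-20,45),(EGG,-20,45))
E
```

```text
br [327.2, 364.3] [298, 336, 59, 58, 2716] [ 0.5019 -0.2645  0.066 ]
t 7.48 p [ 0.5022 -0.2628  0.1953] gap 8.03 F [ 0.3 -0.1 -0.1] g 0.0
shift [-0.05, 0.17, 0.07] turn [-0.1, -0.2, 0.2]
shift [-9.27, 0.16, 9.23] turn [-0.1, -0.2, 0.2]
```

Request:
carry_out:
  targets:
    - [[-2, 0.2, 2, 0, 0, 0, 8], [-4, 0.2, 4, 0, 0, 0, 8], [-6, 0.2, 6, 0, 0, 0, 8], [-7.5, 0.2, 7.5, 0, 0, 0, 8], [-8.5, 0.2, 8.4, 0, 0, 0, 8], [-9, 0.2, 8.9, 0, 0, 0, 7], [-9.3, 0.2, 9.2, 0, 0, 0, 6], [-9.3, 0.2, 9.2, 0, 0, 0, 5.2], [-9.3, 0.2, 9.2, 0, 0, 0, 5.2], [-9.3, 0.2, 9.2, 0, 0, 0, 5.2]]
  force: 20

```text
t: 8.32
tcp_pos: [0.5011, -0.266, 0.0653]
tool_rot: [0.909, -0.159, 0.379, 0.068]
force: [0.1, -0.4, 0.9]
finger_gap: 0.61
gripper_force: 0.0
```

```bash
python3 - <<'E'
from h import *
go((EGG,-20,45))
E
```

```text
t 8.32 p [ 0.5011 -0.266   0.0653] gap 5.21 F [ 0.1 -0.4  0.9] g 0.0
shift [-0.05, -0.16, 0.06] turn [0.0, -0.3, 0.1]
```

Aligned to about 1.5 mm. I'll close softly on the egg.

Request:
carry_out:
  targets:
    - [[0, -0.1, 0, 0, 0, 0, 4.9], [0, -0.1, 0, 0, 0, 0, 4.6], [0, -0.1, 0, 0, 0, 0, 4.4], [0, -0.1, 0, 0, 0, 0, 4.2], [0, -0.1, 0, 0, 0, 0, 4], [0, -0.1, 0, 0, 0, 0, 3.8], [0, -0.1, 0, 0, 0, 0, 3.8], [0, -0.1, 0, 0, 0, 0, 3.8]]
  force: 20

```text
t: 8.98
tcp_pos: [0.5012, -0.2653, 0.0646]
tool_rot: [0.909, -0.16, 0.379, 0.068]
force: [-2.3, 0.1, 4.8]
finger_gap: 0.502
gripper_force: 20.0
```

Request:
carry_out:
  targets:
    - [[0.2, 0, -0.2, 0, 0, 0, 3.8], [0.6, 0, -0.6, 0, 0, 0, 3.8], [1.2, 0, -1.2, 0, 0, 0, 3.8], [2, 0, -2, 0, 0, 0, 3.8], [3, 0, -3, 0, 0, 0, 3.8], [4, 0, -4, 0, 0, 0, 3.8], [5, 0, -5, 0, 0, 0, 3.8], [6, 0, -6, 0, 0, 0, 3.8], [6.8, 0, -6.8, 0, 0, 0, 3.8], [7.1, 0, -7.1, 0, 0, 0, 3.8], [7.1, 0, -7.1, 0, 0, 0, 3.8], [7.1, 0, -7.1, 0, 0, 0, 3.8]]

```text
t: 9.98
tcp_pos: [0.5006, -0.2648, 0.1646]
tool_rot: [0.909, -0.16, 0.378, 0.068]
force: [1.0, -0.4, -0.4]
finger_gap: 0.5
gripper_force: 20.4
```

```bash
python3 - <<'E'
from h import *
im=cams.snapshot("scene");cv2.imwrite("pics/s4.png",cv2.resize(im[60:330,220:540,::-1],None,fx=2,fy=2))
w=cams.snapshot("wrist");cv2.imwrite("pics/w4.png",w[...,::-1])
P=NEST+.0225*Z
go((P-.16*WX+.05*Z,YW,45),(P+.02*Z,YW,45))
E
```

```text
t 10.08 p [ 0.5005 -0.2646  0.1638] gap 4.24 F [-0.1  1.5 -1.2] g 20.4
shift [-10.84, -24.59, -7.89] turn [17.8, -0.1, -17.7]
shift [-2.73, -31.39, 4.48] turn [17.8, -0.1, -17.7]
```

View pics/s4.png

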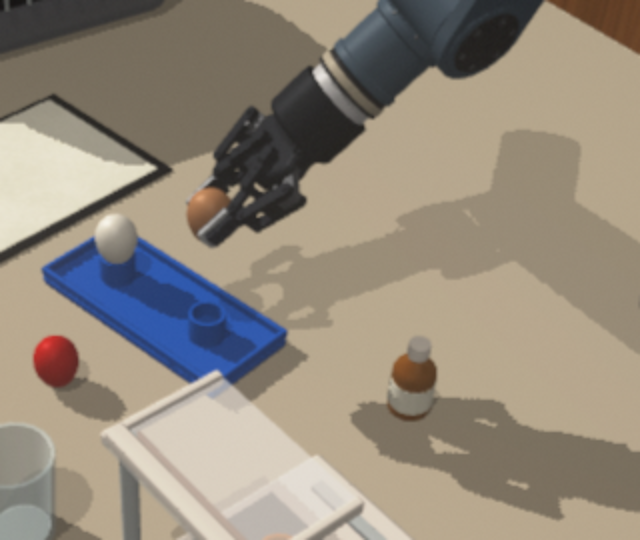

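The scene crop shows the egg held upright at (209,212), its tray cup empty at (208,320), and the bottle and white egg undisturbed. Next I'll carry it to in front of the nest.

Request:
carry_out:
  targets:
    - [[-0.4, -1, -0.4, 0.7, 0, -0.7, 3.8], [-1.1, -3, -1.1, 2.2, 0, -2.2, 3.8], [-2.1, -5.5, -2.1, 4, 0, -4, 3.8], [-3, -8, -3, 5.8, 0, -5.8, 3.8], [-4, -10.5, -4, 7.6, 0, -7.6, 3.8], [-5, -13, -5, 9.4, 0, -9.4, 3.8], [-5.9, -15.5, -5.9, 11.2, 0, -11.2, 3.8], [-6.9, -18, -6.9, 13, 0, -13, 3.8], [-7.8, -20.5, -7.8, 14.8, 0, -14.8, 3.8], [-8.8, -22.8, -8.7, 16.5, 0, -16.4, 3.8], [-9.3, -24.2, -9.2, 17.5, 0, -17.4, 3.8], [-9.4, -24.6, -9.3, 17.8, 0, -17.7, 3.8]]

```text
t: 11.08
tcp_pos: [0.4722, 0.0136, 0.1666]
tool_rot: [0.924, 0.044, 0.379, -0.018]
force: [-0.0, -0.0, 0.0]
finger_gap: 0.499
gripper_force: 20.5
```

```bash
python3 - <<'E'
from h import *
w=cams.snapshot("wrist");cv2.imwrite("pics/w5.png",w[...,::-1]);im=cams.snapshot("scene");t=cams.snapshot("top")
cv2.imwrite("pics/st5.png",np.hstack([cv2.resize(im[180:400,300:500],(400,440)),cv2.resize(t[180:360,180:340],(391,440))])[...,::-1])
for n,i in(("w",w),("scene",im),("top",t)):
    for b in blobs(i,(5,90,60),(16,220,255),100):print(n,"br",b[0],b[1])
P=NEST+.0225*Z
go((P-.16*WX+.07*Z,YW,45),(P+.02*Z,YW,45))
E
```

```text
w br [324.3, 175.2] [301, 148, 48, 56, 2203]
w br [323.6, 315.3] [267, 259, 115, 114, 10278]
scene br [316.9, 9.0] [296, 0, 47, 26, 335]
scene br [480.8, 23.3] [403, 0, 137, 70, 5229]
scene br [433.4, 252.5] [414, 237, 36, 33, 667]
scene br [362.3, 347.6] [350, 336, 23, 21, 255]
top br [257.5, 227.9] [248, 218, 20, 21, 308]
top br [254.2, 299.8] [243, 289, 24, 24, 423]
top br [316.9, 343.6] [307, 336, 18, 21, 164]
top br [15.5, 389.9] [0, 382, 32, 17, 127]
t 11.23 p [0.4722 0.0114 0.1665] gap 4.26 F [-0.7  0.6  0.1] g 20.5
shift [-1.13, -0.13, -0.56] turn [-0.0, 0.4, 0.0]
shift [6.75, -0.12, 14.24] turn [-0.0, 0.4, 0.0]
```

View pics/st5.png

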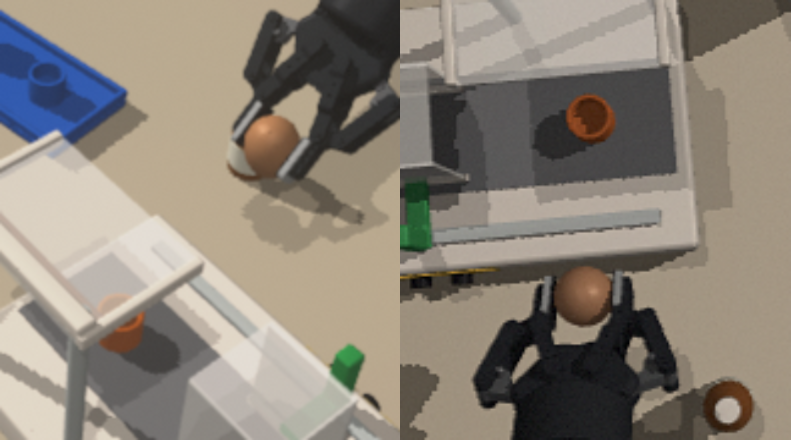

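The views show the egg held upright at top (254,300), the nest open at top (258,228), and the cover well to the left. I'll check the egg's offset from the TCP before setting it down.

```bash
python3 - <<'E'
from h import *
c=cams.camera_info("wrist")
print("egg top",onz("top",(254.2,299.8),.1665),"nest top",onz("top",(257.9,227.9),.07),"nest+egg wrist",wz((324.3,175.2),.062,c),wz((323.6,315.3),.1665,c))
P=NEST+.0225*Z
go((P+.015*Z,YW,45),(P,YW,45))
E
```

```text
egg top [0.47463086 0.0143234  0.1665    ] nest top [0.61873974 0.0251526  0.07      ] nest+egg wrist [0.61574251 0.02484045 0.062     ] [0.47336099 0.01252975 0.1665    ]
t 11.23 p [0.4722 0.0114 0.1665] gap 4.26 F [-0.7  0.6  0.1] g 20.5
shift [6.4, -0.12, 14.59] turn [-0.0, 0.4, 0.0]
shift [5.35, -0.12, 15.66] turn [-0.0, 0.4, 0.0]
```

```bash
python3 - <<'E'
from h import *
go(((.6175,.024,.1085),YW,45),((.6175,.024,.0955),YW,45))
E
```

```text
t 11.23 p [0.4722 0.0114 0.1665] gap 4.26 F [-0.7  0.6  0.1] g 20.5
shift [6.32, 0.06, 14.37] turn [-0.0, 0.4, 0.0]
shift [5.41, 0.06, 15.29] turn [-0.0, 0.4, 0.0]
```

Request:
carry_out:
  targets:
    - [[0.3, 0, 0.7, 0, 0, 0, 3.8], [0.9, 0, 2, 0, 0, 0, 3.8], [1.6, 0, 3.6, 0, 0, 0, 3.8], [2.3, 0, 5.2, 0, 0, 0, 3.8], [3, 0, 6.8, 0, 0, 0, 3.8], [3.7, 0, 8.4, 0, 0.2, 0, 3.8], [4.4, 0, 10, 0, 0.4, 0, 3.8], [5.1, 0, 11.6, 0, 0.4, 0, 3.8], [5.7, 0.1, 13, 0, 0.4, 0, 3.8], [6.1, 0.1, 13.9, 0, 0.4, 0, 3.8], [6.3, 0.1, 14.4, 0, 0.4, 0, 3.8], [6.3, 0.1, 14.4, 0, 0.4, 0, 3.8]]

```text
t: 12.23
tcp_pos: [0.6186, 0.0227, 0.1081]
tool_rot: [0.923, 0.041, 0.383, -0.017]
force: [0.4, -0.4, -0.3]
finger_gap: 0.497
gripper_force: 20.5
```

```bash
python3 - <<'E'
from h import *
w=cams.snapshot("wrist");im=cams.snapshot("scene")
cv2.imwrite("pics/w6.png",np.hstack([cv2.resize(im[280:400,310:460],(400,320),interpolation=2),cv2.resize(w[200:440,170:470],(400,320))])[...,::-1])
go(((.6175,.024,.1085),YW,45),((.6175,.024,.0955),YW,45))
E
```

```text
t 12.33 p [0.6171 0.0231 0.1083] gap 4.27 F [ 0.1  0.  -0.2] g 20.5
shift [0.05, -0.08, 0.02] turn [0.0, 0.1, -0.0]
shift [-0.87, -0.08, 0.94] turn [0.0, 0.1, -0.0]
```

View pics/w6.png

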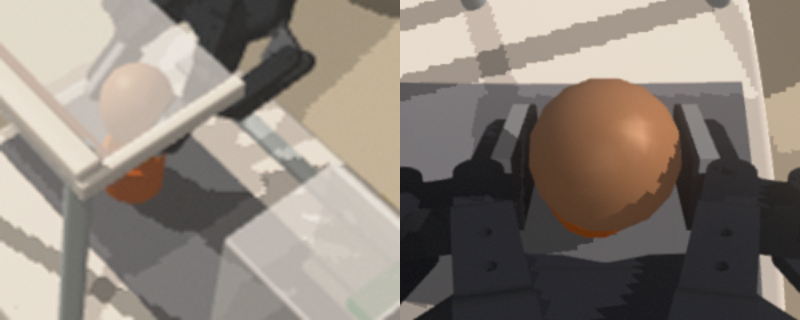

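The egg is centred over the orange cup in the scene crop: egg at (135,95), cup at (135,178). I'll lower it slowly.

Request:
carry_out:
  targets:
    - [[-0.1, 0, 0.1, 0, 0, 0, 3.8], [-0.25, 0, 0.25, 0, 0, 0, 3.8], [-0.4, 0, 0.4, 0, 0, 0, 3.8], [-0.55, 0, 0.55, 0, 0, 0, 3.8], [-0.7, -0.1, 0.7, 0, 0, 0, 3.8], [-0.8, -0.1, 0.8, 0, 0, 0, 3.8], [-0.9, -0.1, 0.9, 0, 0, 0, 3.8], [-0.9, -0.1, 0.9, 0, 0, 0, 3.8]]

```text
t: 13.0
tcp_pos: [0.6181, 0.0246, 0.0959]
tool_rot: [0.923, 0.042, 0.383, -0.017]
force: [-0.3, 1.1, 0.1]
finger_gap: 0.499
gripper_force: 20.6
```

Request:
carry_out:
  targets:
    - [[-0.05, 0, 0.05, 0, 0, 0, 3.8], [-0.1, 0, 0.1, 0, 0, 0, 3.8], [-0.15, 0, 0.15, 0, 0, 0, 3.8], [-0.15, 0, 0.15, 0, 0, 0, 3.8]]

```text
t: 13.33
tcp_pos: [0.6189, 0.0247, 0.095]
tool_rot: [0.922, 0.042, 0.384, -0.017]
force: [-0.2, 1.7, 4.9]
finger_gap: 0.496
gripper_force: 20.8
```

Request:
carry_out:
  targets:
    - [[-0.04, 0, 0.04, 0, 0, 0, 3.8], [-0.08, 0, 0.08, 0, 0, 0, 3.8], [-0.1, 0, 0.1, 0, 0, 0, 3.8], [-0.1, 0, 0.1, 0, 0, 0, 3.8]]

```text
t: 13.67
tcp_pos: [0.6194, 0.0249, 0.0945]
tool_rot: [0.922, 0.043, 0.386, -0.017]
force: [-1.1, 3.5, 8.1]
finger_gap: 0.501
gripper_force: 20.9
```

Request:
carry_out:
  targets:
    - [[0, 0, 0, 0, 0, 0, 4.3], [0, 0, 0, 0, 0, 0, 4.4], [0, 0, 0, 0, 0, 0, 4.6], [0, 0, 0, 0, 0, 0, 4.9], [0, 0, 0, 0, 0, 0, 5.3], [0, 0, 0, 0, 0, 0, 5.8], [0, 0, 0, 0, 0, 0, 6.3], [0, 0, 0, 0, 0, 0, 6.5], [0, 0, 0, 0, 0, 0, 6.5], [0, 0, 0, 0, 0, 0, 6.5]]

```text
t: 14.5
tcp_pos: [0.6178, 0.0243, 0.0923]
tool_rot: [0.923, 0.042, 0.382, -0.017]
force: [-0.7, -1.0, 0.2]
finger_gap: 0.761
gripper_force: 0.0
```

```bash
python3 - <<'E'
from h import *
w=cams.snapshot("wrist");im=cams.snapshot("scene")
cv2.imwrite("pics/w7.png",np.hstack([cv2.resize(im[280:400,310:460],(400,320),interpolation=2),cv2.resize(w[200:440,170:470],(400,320))])[...,::-1])
go(((.6175,.024,.1085),YW,45))
E
```

```text
t 14.6 p [0.6178 0.0243 0.0923] gap 6.5 F [-0.  -0.4  0.3] g 0.0
shift [1.12, 0.03, -1.17] turn [0.0, -0.0, 0.0]
```

View pics/w7.png

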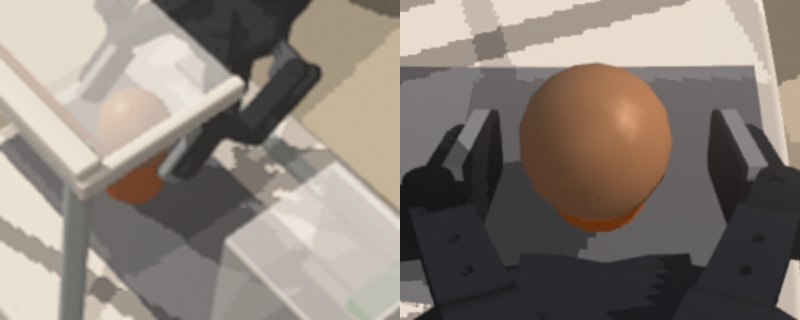

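The egg stands upright in the cup at (133,125), with clear gaps to both pads. I'll retreat along the tool axis.

Request:
carry_out:
  targets:
    - [[0, 0, -0.5, 0, 0, 0, 6.5], [0, 0, -1.5, 0, 0, 0, 6.5], [0, 0, -3, 0, 0, 0, 6.5], [0, 0, -5, 0, 0, 0, 6.5], [0, 0, -7.5, 0, 0, 0, 6.5], [0, 0, -10, 0, 0, 0, 6.5], [0, 0, -12.5, 0, 0, 0, 6], [0, 0, -15, 0, 0, 0, 6], [0, 0, -17, 0, 0, 0, 6], [0, 0, -18, 0, 0, 0, 6], [0, 0, -18, 0, 0, 0, 6]]

```text
t: 15.52
tcp_pos: [0.4888, 0.0133, 0.2213]
tool_rot: [0.923, 0.042, 0.383, -0.016]
force: [0.1, 0.7, 0.8]
finger_gap: 0.705
gripper_force: 0.0
```

```bash
python3 - <<'E'
from h import *
im=cams.snapshot("scene");t=cams.snapshot("top")
for n,i in(("scene",im),("top",t)):
    for lo,hi in (((50,120,40),(75,255,255)),((5,90,60),(16,220,255))):
        for b in blobs(i,lo,hi,100):
            if b[0][1]>180:print(n,b[0],b[1])
cv2.imwrite("pics/st8.png",t[...,::-1])
g=NEST-.088*WX+.150*WY
g[2]=.2
go((g,YW,0))
E
```

```text
scene [473.1, 361.7] [466, 353, 16, 21, 187]
scene [426.5, 246.8] [416, 237, 22, 19, 314]
scene [362.1, 347.9] [350, 337, 22, 20, 245]
top [185.3, 270.0] [176, 255, 17, 28, 318]
top [256.6, 225.1] [245, 214, 23, 25, 403]
top [316.9, 343.4] [307, 336, 18, 21, 164]
top [15.5, 389.9] [0, 382, 32, 17, 127]
t 15.62 p [0.4908 0.0128 0.2203] gap 6.03 F [0.1 0.6 0.5] g 0.0
shift [1.49, -15.16, 4.34] turn [0.1, -45.1, 0.0]
```

Request:
carry_out:
  targets:
    - [[0.1, -1.5, 0.4, 0, -4.5, 0, 6], [0.3, -3, 0.9, 0, -9, 0, 6], [0.4, -4.5, 1.3, 0, -13.5, 0, 6], [0.6, -6, 1.7, 0, -18, 0, 6], [0.7, -7.5, 2.2, 0, -22.5, 0, 6], [0.9, -9, 2.6, 0, -27, 0, 6], [1, -10.5, 3, 0, -31.5, 0, 6], [1.2, -12, 3.5, 0, -36, 0, 6], [1.3, -13.5, 3.9, 0, -40.5, 0, 6], [1.5, -15.2, 4.3, 0, -45.1, 0, 6], [1.5, -15.2, 4.3, 0, -45.1, 0, 6], [1.5, -15.2, 4.3, 0, -45.1, 0, 6]]

```text
t: 16.62
tcp_pos: [0.5119, 0.1571, 0.1992]
tool_rot: [0.979, 0.066, 0.179, -0.076]
force: [0.1, 0.9, 0.1]
finger_gap: 0.698
gripper_force: 0.0
```

```bash
python3 - <<'E'
from h import *
h=NEST-.088*WX+.150*WY
h[2]=.093
go((h,YW,0))
E
```

```text
t 16.62 p [0.5119 0.1571 0.1992] gap 5.96 F [0.1 0.9 0.1] g 0.0
shift [-3.12, 0.4, 10.21] turn [-7.8, -21.0, 2.5]
```

```bash
python3 - <<'E'
from h import *
h=NEST-.088*WX+.150*WY
h[2]=.2
go((h,YW,0))
E
```

```text
t 16.62 p [0.5119 0.1571 0.1992] gap 5.96 F [0.1 0.9 0.1] g 0.0
shift [0.74, -0.93, 0.32] turn [-7.8, -21.0, 2.5]
```

Request:
carry_out:
  targets:
    - [[0.2, -0.3, 0.1, -2, -5, 0.6, 6], [0.4, -0.5, 0.2, -4, -10, 1.2, 6], [0.6, -0.8, 0.3, -6, -15, 1.8, 6], [0.7, -0.9, 0.3, -7.8, -21, 2.5, 6], [0.7, -0.9, 0.3, -7.8, -21, 2.5, 6], [0.7, -0.9, 0.3, -7.8, -21, 2.5, 6], [0.7, -0.9, 0.3, -7.8, -21, 2.5, 6], [0.7, -0.9, 0.3, -7.8, -21, 2.5, 6]]

```text
t: 17.28
tcp_pos: [0.5169, 0.166, 0.2006]
tool_rot: [0.999, 0.045, 0.002, -0.0]
force: [-0.2, -0.0, -0.1]
finger_gap: 0.701
gripper_force: 0.0
```

```bash
python3 - <<'E'
from h import *
h=NEST-.088*WX+.150*WY
h[2]=.094
go((h,YW,0))
E
```

```text
t 17.28 p [0.5169 0.166  0.2006] gap 5.99 F [-0.2 -0.  -0.1] g 0.0
shift [0.12, -0.14, 10.66] turn [-0.0, -0.2, 0.0]
```

Request:
carry_out:
  targets:
    - [[0, -0.1, 3, 0, 0, 0, 6], [0, -0.1, 6, 0, 0, 0, 6], [0, -0.1, 8.5, 0, 0, 0, 6], [0, -0.1, 10, 0, 0, 0, 6], [0, -0.1, 10.6, 0, 0, 0, 6], [0, -0.1, 10.6, 0, 0, 0, 3], [0, -0.1, 10.6, 0, 0, 0, 1], [0, -0.1, 10.6, 0, 0, 0, 1], [0, -0.1, 10.6, 0, 0, 0, 1], [0, -0.1, 10.6, 0, 0, 0, 1], [0, -0.1, 10.6, 0, 0, 0, 1], [0, -0.1, 10.6, 0, 0, 0, 1]]
  force: 25

```text
t: 18.28
tcp_pos: [0.5201, 0.1674, 0.0969]
tool_rot: [0.999, 0.045, 0.005, 0.0]
force: [-0.8, -1.3, 6.6]
finger_gap: 0.185
gripper_force: 27.6
```

```bash
python3 - <<'E'
from h import *
h=NEST-.088*WX
h[2]=.094
go((h,YW,0))
E
```

```text
t 18.28 p [0.5201 0.1674 0.0969] gap 1.58 F [-0.8 -1.3  6.6] g 27.6
shift [-0.19, 14.97, 0.3] turn [0.0, -0.5, 0.1]
```

Gripped. I'll slide it shut smoothly, stopping just short, then nudge it onto the stop.

Request:
carry_out:
  targets:
    - [[0, 0.8, 0, 0, 0, 0, 1], [0, 2.2, 0, 0, 0, 0, 1], [0, 3.7, 0, 0, 0, 0, 1], [0, 5.2, 0, 0, 0, 0, 1], [0, 6.7, 0, 0, 0, 0, 1], [0, 8.2, 0, 0, 0, 0, 1], [0, 9.7, 0, 0, 0, 0, 1], [0, 11.2, 0, 0, 0, 0, 1], [0, 12.6, 0, 0, 0, 0, 1], [0, 13.7, 0, 0, 0, 0, 1], [0, 14.4, 0, 0, 0, 0, 1], [0, 14.6, 0, 0, 0, 0, 1]]

```text
t: 19.28
tcp_pos: [0.5342, 0.0209, 0.0969]
tool_rot: [0.999, 0.045, 0.005, 0.0]
force: [1.1, 2.1, 3.7]
finger_gap: 0.181
gripper_force: 27.5
```

Request:
carry_out:
  targets:
    - [[0, 0.2, 0, 0, 0, 0, 1], [0, 0.4, 0, 0, 0, 0, 1], [0, 0.6, 0, 0, 0, 0, 1], [0, 0.6, 0, 0, 0, 0, 1], [0, 0.6, 0, 0, 0, 0, 1]]

```text
t: 19.7
tcp_pos: [0.5344, 0.0185, 0.0969]
tool_rot: [0.999, 0.045, 0.005, -0.002]
force: [2.5, 11.4, 6.2]
finger_gap: 0.181
gripper_force: 27.7
```

The cover is on its shut stop: travel about 150 mm and an 11 N reaction. I'll release and rise.

Request:
carry_out:
  targets:
    - [[0, -0.2, 0, 0, 0, 0, 3], [0, -0.3, 0, 0, 0, 0, 6], [0, -0.3, 0, 0, 0, 0, 6], [0, -0.3, 0, 0, 0, 0, 6], [0, -0.3, 0, 0, 0, 0, 6], [0, -0.3, -2, 0, 0, 0, 6], [0, -0.3, -5, 0, 0, 0, 6], [0, -0.3, -8, 0, 0, 0, 6], [0, -0.3, -11, 0, 0, 0, 6], [-3, 0, -14, 0, 0, 0, 6], [-6, 1, -16, 0, 0, 0, 6], [-8, 2, -17, 0, 0, 0, 6]]

```text
t: 20.7
tcp_pos: [0.4524, -0.0114, 0.2673]
tool_rot: [0.999, 0.046, 0.004, 0.001]
force: [-0.2, -0.2, -0.2]
finger_gap: 0.703
gripper_force: 0.0
```

Request:
carry_out:
  targets:
    - [[0, 4, 0, 0, 0, 0, 6], [0, 8, 0, 0, 0, 0, 6], [0, 12, 0, 0, 0, 0, 6], [0, 15, 0, 0, 0, 0, 6], [0, 15, 0, 0, 0, 0, 6], [0, 15, 0, 0, 0, 0, 6]]

```text
t: 21.2
tcp_pos: [0.4673, -0.1624, 0.2649]
tool_rot: [0.999, 0.043, 0.003, -0.0]
force: [-1.0, 1.3, -0.8]
finger_gap: 0.705
gripper_force: 0.0
```

```bash
python3 - <<'E'
from h import *
im=cams.snapshot("scene");t=cams.snapshot("top")
cv2.imwrite("pics/fin.png",np.hstack([cv2.resize(im[140:460,200:540],(400,376)),cv2.resize(t[130:370,140:395],(400,376),interpolation=2)])[...,::-1])
for n,i,a in(("scene",im,.0),("top",t,0)):
    for nm,lo,hi in (("green",(50,120,40),(75,255,255)),("brown",(5,90,60),(16,220,255)),("pale",(5,40,60),(16,220,255))):
        for b in blobs(i,lo,hi,100):
            if b[0][1]>180 and b[1][4]<3000:print(n,nm,b[0],b[1])
g=NEST-.088*WX;g[2]=.108
for n in("top","scene"):
    c=cams.camera_info(n);T=np.linalg.inv(np.array(c['T']));v=np.array(c['K'])@(T[:3,:3]@g+T[:3,3]);print(n,"expect grip top",(v[:2]/v[2]).round(1))
go()
E
```

```text
scene green [401.5, 297.2] [397, 291, 12, 16, 101]
scene brown [426.5, 246.8] [416, 237, 22, 19, 313]
scene pale [248.1, 241.2] [236, 227, 24, 28, 109]
scene pale [426.4, 246.6] [415, 236, 23, 21, 343]
scene pale [314.7, 303.5] [289, 276, 54, 55, 193]
scene pale [365.3, 346.6] [359, 336, 13, 20, 170]
top green [259.9, 262.2] [254, 248, 12, 28, 254]
top brown [318.2, 344.3] [310, 336, 15, 21, 139]
top brown [15.5, 389.8] [0, 382, 32, 17, 128]
top pale [260.7, 226.0] [252, 214, 16, 25, 207]
top pale [318.2, 345.4] [310, 335, 15, 25, 178]
top pale [15.8, 389.7] [0, 382, 33, 17, 139]
top expect grip top [257.7 269.7]
scene expect grip top [403.5 293.8]
t 21.3 p [ 0.4667 -0.1599  0.2648] gap 6.0 F [ 0.2  0.1 -0.7] g 0.0
```

View pics/fin.png

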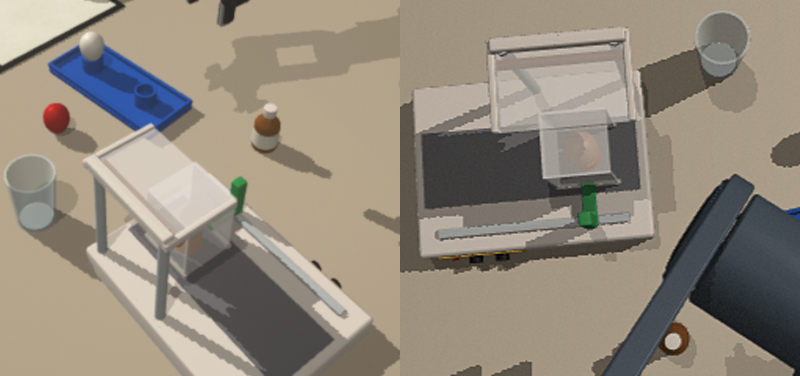

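The cover is shut over the egg, which stands in the nest at (585,150) in the top half. The grip sits on its shut pixel, the bystanders are in place and the arm is clear. Handing in.

```bash
python3 -c "
from station import sign_off
print(sign_off())"
```

```text
the job is handed in; nothing more can be done
None
```

The brown egg is standing blunt end up in the orange nest cup with the cover slid fully shut over it. The white egg, tumbler and bottle look unmoved in the final pictures. The job was handed in at about 21 s, and `sign_off()` returned no verdict.

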